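# Deal one jar lid from the lever dispenser

## Task

Deal one jar lid: pull the lid dispenser's sprung lever towards its tray until it stops, so that the bottom lid is pushed out and drops flat into the tray. Then ease the lever slowly all the way back to its rest, keeping hold of it so that it never snaps back, and let go, leaving the next lid down at the bottom of the stack. Leave the spare lid and the label roll beside the dispenser where they are.

Things in the scene. Friction and masses are not known exactly. Their poses are not given: they have to be found in the camera images.
- dispenser: fixed hand-lever lid dispenser, grey and bare aluminium, 270 mm long, 134 mm wide over the lever arms. Origin on the table under the centre of the square lid magazine; x points from the tray back to the lever housing, z up. Magazine: floor 16 mm up, walls to 90 mm, front slot 19 mm high to the tray. Housing behind it (x 42 to 138 mm): 58 mm high.
- tray (a point): centre of the floor of the dispenser's open catch tray, in front of the magazine: 10 mm above the table, inside 88 mm long (dispenser x -125 to -37 mm) and 78 mm wide, walls to 24 mm above the table.
- lever (a joint): lever angle, rad: 0 at rest, grows as the handle is pulled over the magazine towards the tray (dispenser -x), stop at 1.0. It drives the lid pusher; a lid is out only past 0.93. Sprung: about 4 N at the handle at rest, about 7 N at the stop; flies back if let go. Snapping is a return above 2 rad/s (0.34 m/s at the handle) while above 0.15 rad: take 2 s or more. Letting go below 0.1 rad is harmless.
- lever_grip (a point): centre of the lever's handle: level round black grip, 18 mm in diameter, 100 mm long, along the dispenser's y between two flat arms 122 mm apart. 189 mm above the table at rest, 181 mm at the stop; nothing above it, free below down to 90 mm. Pinch it from above, fingers on its tray side and far side (the grip turns between the pads), or hook it from behind.
- lever_pivot (a point): the lever's fixed pivot axis (along the dispenser's y), at x 85, z 36 mm of the dispenser. The handle's centre moves about it on a circle of 170 mm radius; at rest it leans 0.45 rad from upright, away from the tray (159 mm along dispenser x from the dispenser's origin).
- lid_bottom: plain white metal jar lid, 70 mm across, 14 mm tall, origin at the centre of its underside, z up. At the start the lowest of four in the magazine: the one to be dealt.
- lid_second: plain white metal jar lid, 70 mm across, 14 mm tall, origin at the centre of its underside, z up. Second from below in the magazine; it must end on the magazine floor (underside 16 mm above the table).
- spare_lid: spare lid of the same size lying open side up on the table beside the tray; a bystander.
- white_roll: white roll of labels with brown core, 60 mm across and 38 mm tall, standing on the table beside the lever housing, origin at the centre of its underside; a bystander.

How it is judged (in metres and radians):
On the way:
1. the lever is pulled fully (joint above 0.93 rad) (value of joint lever above 0.93 rad), for 0.1 s.
At the end, for the whole second after the job is handed in: Lever at rest (under 0.05 rad); dealt lid flat and still on the tray floor (underside under 13.5 mm up, centre 70 to 105 mm before the magazine centre, within 12 mm of its midline, tilt under 0.1 rad); second lid flat on the magazine floor (underside under 20 mm up, within 8 mm of centre) (value of joint lever below 0.05 rad and x of lid_bottom in the frame of dispenser between -0.105 and -0.07 m and y of lid_bottom in the frame of dispenser between -0.012 and 0.012 m and z of lid_bottom in the frame of dispenser below 0.0135 m and angle between each of lid_bottom, lid_second's own z axis and vertical below 0.1 rad and x of lid_second in the frame of dispenser between -0.008 and 0.008 m and z of lid_second in the frame of dispenser below 0.02 m and linear speed of lid_bottom below 0.02 m/s); the robot touches nothing.
It fails at once if the lever snaps back (returns faster than 2 rad/s while still above 0.15 rad) (velocity of joint lever below -2 rad/s and value of joint lever above 0.15 rad).
It fails at once if the spare lid or the label roll is moved more than 30 mm (distance of any of spare_lid, white_roll from where it was at the start of the episode above 0.03 m).
It also fails if it takes over 40 s, if anything falls off the work surface, if the arm or the gripper's body presses on something with over 40 N, if the wrist force passes 120 N, or if a joint passes its speed limit or range.

## Robot

A 6-joint arm with a two-finger parallel gripper is mounted at the origin on the work surface; the furniture and walls round the work are solid. World frame = base frame: x ahead of the robot, y to its left, z up, the work surface at z = 0. Lengths are in mm, angles in rad, forces in N, time in s.
With the tool pointing down it reaches from about 425 to 950 mm from the base axis. Payload 3.5 kg.
Tool frame: the origin (TCP) lies at the very end of the fingers, on their centre line; the grasp point (between the pads) lies arm.pinch_z behind it (arm.pinch_z is the distance from the TCP to the grasp point, in mm); z points along the fingers, y is the direction in which the jaws open and shut (so a half turn about z gives the same grasp; the last joint's range is limited). The gripper opens to 85 mm and grips with 20 to 120 N. Pads are 22 mm wide; open, the fingers measure 114 mm over their backs; the gripper's body (76 mm by 85 mm) begins 54 mm behind the grasp point. The pads swing forward as they close: fully open they stand 13 mm farther back than shut.
Start: joints at [-0.15, 0.286, 1.577, -0, 1.279, -0.15], TCP at [674.986, 0.032, 231.325] pointing down, gripper open.
Joint ranges: [-2.77, 2.77], [-0.9, 2.22], [0.21, 2.48], [-1.53, 4.67], [0.24, 2.81], [-2.84, 2.84]. Speed limits (rad/s): [2.79, 2.79, 3.14, 3.14, 3.14, 3.14].

## Interface

Orientations are given as a rotation vector (axis times angle).
In Python, from plant import arm gives the robot as it stands. The module is installed in compiled form; this text tells all that it offers.
- The arm moves only by the tool play_rows, never from a script. Its argument "commands" is one flat list of numbers, 7 for each row, row after row: the turn, a rotation vector about the tool's x, y, z in rad, then the shift along the tool's x, y, z in cm, then the closure in counts, from 0 (fully open) to 255 (shut). A call has 1 to 20 rows; each row shifts and turns the commanded pose from where the row before left it, along the tool's axes as they then stand; what a row does not reach is not made up. A row lasts 1/12 s, in which the tool goes at most 41.7 mm and 7.16 degrees, less where a joint would pass 70% of its speed; a pose out of reach is approached as far as the arm can. A call with a gripper value outside its range is refused whole. The fingers move at their own pace and stop on an object; "grip_force" is the grip in N (left out, the last holds). Time passes only in rows, so rows that do not move let the fingers close. It gives the time, the measured TCP pose, the force and the opening at its end, in the units of the state.
- arm.state(): the state, without advancing time (a new reading comes with each control period).
- arm.snapshot(name): name is "scene" or "side" or "wrist"; returns (picture, depth): 400x640x3 uint8, red, green, blue; 400x640 float32, mm along the optical axis (not along the pixel's ray), 0 where there is no reading.
- arm.camera_info(name): a dict with "camera_matrix" (3x3 intrinsics, pixels), "extrinsics" (4x4, takes a point from camera to world coordinates); the wrist camera has in their place "tool_from_camera" (4x4, takes a point from camera to tool coordinates, whose origin is the TCP and whose axes are the flange's). Camera axes: x right, y down, z forward; pixel columns grow to the right and rows downward; lengths in mm; the calibration is good to about 2 mm. A picture is of the moment at which its call begins: read the wrist's pose just before it. camera_info takes no time and is no camera call.
- arm.sign_off(): hands the job in, once; it reports no verdict.
The state is a dict: "t": time; "q": joint angles; "qvel": joint speeds; "joint_efforts": joint torques, N m; "tcp_pos": TCP position; "ee_rot": TCP orientation; "force": force on the tool from outside, world axes, zero at the start; "torque": the same for the moment, N m; "width": finger opening in mm.
Only numpy, scipy, OpenCV 4.12 (cv2) and the standard library are available. Lean on these libraries where they do the work, as an engineer would, in place of code of your own. Each camera call takes 0.05 s, during which the arm holds its last target. There are 200 camera calls.

## Working session

There is one attempt and no reset: what is moved stays moved. The work goes in short steps, Python scripts to look and compute and a tool call to move; the robot and the scene stay as the last step left them, time stands still between calls to the robot, and variables do not carry over. Pictures are saved under pics/ and viewed, about 8 in all and at most 12, crops included, and the job is handed in when it is done.

Besides the shell and the picture viewer there is one more tool, called after "Request:" as name(argument=value, ...) on one line, values as JSON. play_rows: Moves the arm, as the interface text tells. Its arguments: {"type":"object","properties":{"commands":{"type":"array"},"grip_force":{"type":"number"}},"required":["commands"]}

```bash
mkdir -p pics; cat > h.py <<'E'
import numpy as np, cv2
from plant import arm
def snap(n,f):
    p,d=arm.snapshot(n); cv2.imwrite('pics/'+f+'.png',p[:,:,::-1]); np.save('pics/'+f+'.npy',d); return p,d
def world(n,d,u,v,z=None):
    c=arm.camera_info(n);K=np.array(c['camera_matrix']);E=np.array(c['extrinsics'])
    z=z or d[v,u]
    return (E@np.r_[np.linalg.inv(K)@[u,v,1]*z,1])[:3]
E
python3 - <<'E'
from h import *
snap('scene','a');snap('side','b')
print(arm.state(),arm.pinch_z)
for n in('scene','side'):print(np.round(arm.camera_info(n)['extrinsics'],2))
E
```

```text
{'t': 0.1, 'q': array([-1.49991204e-01,  2.87122135e-01,  1.57803469e+00,  5.17626946e-06,
        1.27861481e+00, -1.49999187e-01]), 'qvel': array([-0.00043137, -0.00244419, -0.0029869 , -0.0009281 ,  0.00010985,
       -0.00048924]), 'joint_efforts': array([ 1.14915063e-03, -4.07295120e+01, -2.93698221e+01, -1.06323112e-04,
        3.42678482e-03, -4.41654265e-06]), 'tcp_pos': array([6.74401288e+02, 1.27260787e-01, 2.30053250e+02]), 'ee_rot': array([-2.22019167e+00, -2.22020607e+00,  2.02400044e-03]), 'force': array([-0.0743079,  0.469926 , -0.6422178]), 'torque': array([-0.01187149, -0.00704398,  0.00353998]), 'width': 85.12224093107008} 18.700000000000003
[[ 8.2000e-01 -4.3000e-01  3.7000e-01  1.4138e+02]
 [-5.7000e-01 -6.2000e-01  5.5000e-01 -7.1405e+02]
 [-0.0000e+00 -6.6000e-01 -7.5000e-01  7.5052e+02]
 [ 0.0000e+00  0.0000e+00  0.0000e+00  1.0000e+00]]
[[ 8.4000e-01 -2.0000e-01  5.1000e-01  2.1660e+01]
 [-5.4000e-01 -3.0000e-01  7.8000e-01 -8.9387e+02]
 [-1.0000e-02 -9.3000e-01 -3.6000e-01  4.4513e+02]
 [ 0.0000e+00  0.0000e+00  0.0000e+00  1.0000e+00]]
```

View pics/a.png

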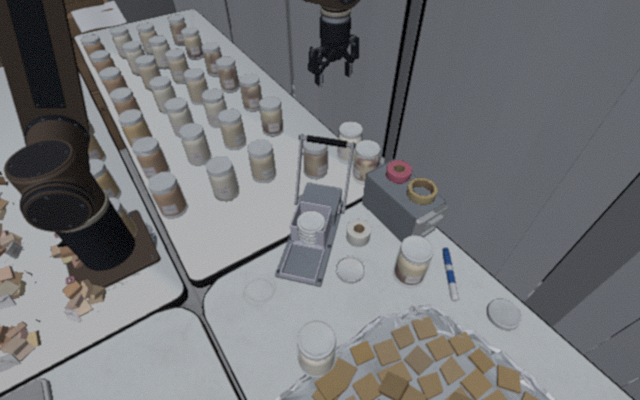

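View pics/b.png

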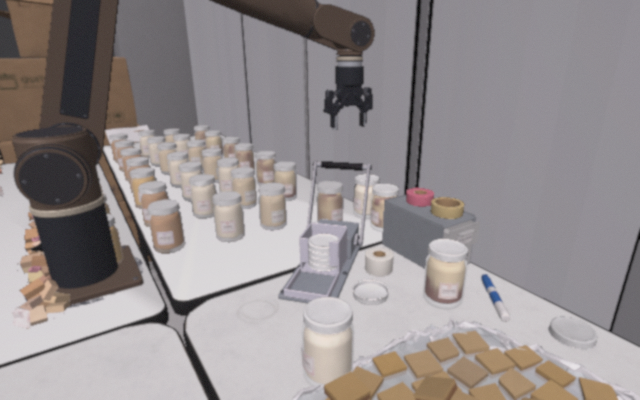

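The scene camera shows the dispenser with its handle at about (328,141) and tray at about (303,262). In the side camera the handle is at about (342,165). The spare lid and the roll lie to the right. I'll enlarge both.

```bash
python3 - <<'E'
from h import *
a=cv2.imread('pics/a.png')[120:290,260:380];b=cv2.imread('pics/b.png')[150:310,270:410]
f=lambda i,s:cv2.resize(i,None,fx=s,fy=s,interpolation=cv2.INTER_CUBIC)
A=f(a,3.5);B=f(b,2.7);o=np.zeros((600,800,3),np.uint8);o[:A.shape[0],:A.shape[1]]=A;o[:B.shape[0],420:420+B.shape[1]]=B[:,:380]
cv2.imwrite('pics/c.png',o)
E
```

```text
(no output)
```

View pics/c.png

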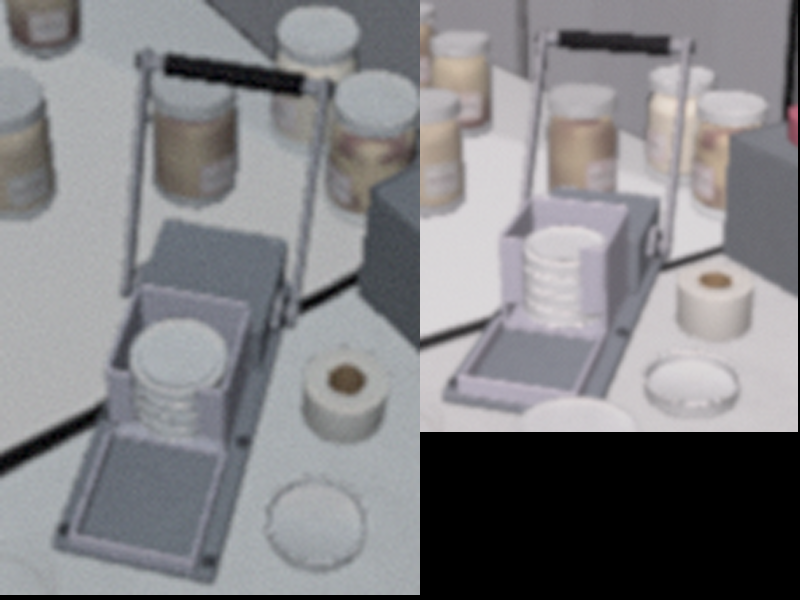

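```bash
cat >> h.py <<'E'
def plane(n,u,v,h):
    c=arm.camera_info(n);K=np.array(c['camera_matrix']);E=np.array(c['extrinsics'])
    r=E[:3,:3]@np.linalg.inv(K)@[u,v,1]; return E[:3,3]+r*(h-E[2,3])/r[2]
E
python3 - <<'E'
from h import *
s=lambda x,y,h:plane('scene',260+x/3.5,120+y/3.5,h)
t=lambda x,y,h:plane('side',270+(x-420)/2.7,150+y/2.7,h)
P=lambda *a:print(*[np.round(x,1) for x in a])
for f,a,b in((s,(165,66),(305,84)),(t,(559,40),(670,45))):
    p,q=f(*a,189),f(*b,189); P(p,q,(p+q)/2,np.linalg.norm(q-p),np.arctan2(*(q-p)[1::-1]))
P('mag',s(145,288,90),s(250,308,90),s(240,388,90),s(108,370,90), t(530,198,90),t(630,205,90))
P('tray wall near',s(72,538,24),s(195,567,24),t(462,382,24),t(576,398,24))
P('plate',s(57,548,0),s(212,580,0))
P('lidtop',s(179,352,72),t(564,246,72))
P('roll',s(345,378,38),'spare',s(316,525,7))
d=np.load('pics/a.npy')
for u,v in((311,220),(303,262),(350,272),(327,141)):P(u,world('scene',d,u,v))
E
```

```text
[ 518.8 -108.2  189. ] [ 587.8 -180.   189. ] [ 553.3 -144.1  189. ] 99.6 -0.8
[ 510.5 -119.   189. ] [ 580.5 -185.5  189. ] [ 545.5 -152.2  189. ] 96.5 -0.8Traceback (most recent call last):
  File "<stdin>", line 7, in <module>
  File "<stdin>", line 4, in <lambda>
    return _wrapfunc(a, 'round', decimals=decimals, out=out)
    return _wrapit(obj, method, *args, **kwds)
    result = getattr(arr, method)(*args, **kwds)
numpy._core._exceptions._UFuncNoLoopError: ufunc 'multiply' did not contain a loop with signature matching types (dtype('<U3'), dtype('float64')) -> None
```

```bash
python3 - <<'E'
from h import *
s=lambda x,y,h:plane('scene',260+x/3.5,120+y/3.5,h)
t=lambda x,y,h:plane('side',270+(x-420)/2.7,150+y/2.7,h)
P=lambda *a:print(*[x if isinstance(x,str) else np.round(x,1) for x in a])
P('mag',s(145,288,90),s(250,308,90),s(240,388,90),s(108,370,90), t(530,198,90),t(630,205,90))
P('tray wall near',s(72,538,24),s(195,567,24),t(462,382,24),t(576,398,24))
P('plate',s(57,548,0),s(212,580,0))
P('lidtop',s(179,352,72),t(564,246,72))
P('roll',s(345,378,38),'spare',s(316,525,7))
d=np.load('pics/a.npy')
for u,v in((311,220),(303,262),(350,272),(327,141)):P(str(u),world('scene',d,u,v))
E
```

```text
mag [ 438.7 -200.    90. ] [ 488.3 -256.8   90. ] [ 442.5 -309.3   90. ] [ 379.3 -247.5   90. ] [ 428.7 -202.6   90. ] [ 487.5 -258.2   90. ]
tray wall near [ 310.6 -306.8   24. ] [ 365.  -370.1   24. ] [ 305.1 -315.4   24. ] [ 360.  -374.5   24. ]
plate [ 304.  -294.2    0. ] [ 376.2 -373.1    0. ]
lidtop [ 434.2 -249.1   72. ] [ 424.3 -259.8   72. ]
roll [ 532.6 -312.4   38. ] spare [ 455.3 -382.     7. ]
311 [ 434.2 -248.5   73.5]
303 [ 374.4 -301.5    9.6]
350 [ 452.9 -384.3    3.4]
327 [ 549.3 -149.7  195.7]
```

Request:
play_rows(commands=[0, 0, 0, -1.85, -1.57, -0.25, 0, 0, 0, 0, -1.85, -1.57, -0.25, 0, 0, 0, 0, -1.85, -1.57, -0.25, 0, 0, 0, 0, -1.85, -1.57, -0.25, 0, 0, 0, 0, -1.85, -1.57, -0.25, 0, 0, 0, 0, -1.85, -1.57, -0.25, 0, 0, 0, 0, -1.85, -1.57, -0.25, 0, 0, 0, 0, -1.85, -1.57, -0.25, 0, 0, 0, -0.1225, 0, 0, 0, 0, 0, 0, -0.1225, 0, 0, 0, 0, 0, 0, -0.1225, 0, 0, 0, 0, 0, 0, -0.1225, 0, 0, 0, 0, 0, 0, -0.1225, 0, 0, 0, 0, 0, 0, -0.1225, 0, 0, 0, 0, 0, 0, 0, 0, 0, 0, 0, 0, 0, 0, 0, 0, 0, 0], grip_force=40)

```text
t: 1.43
tcp_pos: [549.1, -147.9, 250.9]
ee_rot: [-1.279, -2.868, -0.0]
force: [-0.8, 0.8, 0.2]
width: 85.5
```

```bash
python3 - <<'E'
from h import *
s=arm.state();p,d=snap('wrist','w1');print(s['t'],s['tcp_pos'],s['ee_rot'],s['q'])
E
```

```text
1.4333 [ 549.13654631 -147.85994948  250.85245131] [-1.27918877e+00 -2.86843076e+00 -4.04548875e-05] [-4.41392334e-01  3.83176688e-02  1.82132723e+00  7.27598735e-06
  1.28280536e+00 -1.17322202e+00]
```

View pics/w1.png

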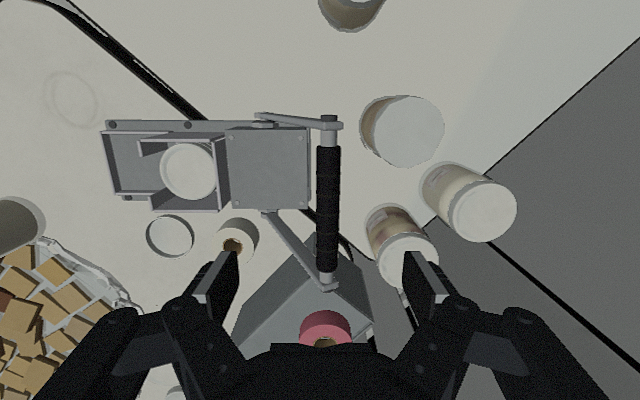

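The wrist view shows the black grip from (329,146) to (326,275), vertical in the picture, so the yaw is about right.

```bash
python3 - <<'E'
from h import *
from scipy.spatial.transform import Rotation as R
c=arm.camera_info('wrist');K=np.array(c['camera_matrix']);T=np.array(c['tool_from_camera']);s=arm.state()
M=R.from_rotvec(s['ee_rot']).as_matrix()
def f(u,v,h):
    r=T[:3,:3]@np.linalg.inv(K)@[u,v,1]; o=T[:3,3]; zt=s['tcp_pos'][2]-h
    return o+r*(zt-o[2])/r[2]
for u,v,h in((329,146,189),(326,275,189),(189,171,72),(111,162,24),(332,122,189),(327,287,189)):
    t=f(u,v,h);print(np.round(t,1),np.round(M@t+s['tcp_pos'],1))
d=np.load('pics/w1.npy');print(d[210,328]);print(np.round(T,2))
E
```

```text
[50.8  5.9 61.9] [ 519.6 -106.1  189. ]
[-56.7   4.5  61.9] [ 590.4 -187.   189. ]
[   4.5 -152.4  178.9] [ 432.7 -246.3   72. ]
[   5.1 -276.1  226.9] [ 340.3 -328.5   24.1]
[67.5  7.8 61.9] [509.8 -92.4 189. ]
[-68.5   5.5  61.9] [ 599.  -195.1  189. ]
209.14847
[[   0.     -0.95   -0.32   81.28]
 [   1.      0.     -0.     -0.33]
 [   0.     -0.32    0.95 -143.77]
 [   0.      0.      0.      1.  ]]
```

Request:
play_rows(commands=[0, 0, 0, -0.15, 0.5, 1.3, 0, 0, 0, 0, 0, 0, 1.3, 0, 0, 0, 0, 0, 0, 1.3, 0, 0, 0, 0, 0, 0, 1.3, 0, 0, 0, 0, 0, 0, 1.3, 0, 0, 0, 0, 0, 0, 1.3, 0, 0, 0, 0, 0, 0, 0.25, 0, 0, 0, 0, 0, 0, 0, 0, 0, 0, 0, 0, 0, 0, 255, 0, 0, 0, 0, 0, 0, 255, 0, 0, 0, 0, 0, 0, 255, 0, 0, 0, 0, 0, 0, 255, 0, 0, 0, 0, 0, 0, 255, 0, 0, 0, 0, 0, 0, 255, 0, 0, 0, 0, 0, 0, 255, 0, 0, 0, 0, 0, 0, 255, 0, 0, 0, 0, 0, 0, 255, 0, 0, 0, 0, 0, 0, 255], grip_force=25)

```text
t: 2.98
tcp_pos: [554.5, -145.7, 171.4]
ee_rot: [1.275, 2.87, 0.001]
force: [0.6, 2.1, 3.0]
width: 16.8
```

```bash
python3 - <<'E'
from h import *
s=arm.state();print(s['t'],s['tcp_pos'],s['force'],s['width'])
snap('wrist','w2')
a=.45;n=19
pr=None
for k in range(n+1):
    th=k/n*1.01; p=170*np.array([np.sin(a-th),np.cos(a-th)])
    if pr is not None: print(k,np.round((p-pr)/10,2))
    pr=p
E
```

```text
2.9833 [ 554.47733478 -145.71384548  171.42873214] [0.59999756 2.12429515 3.02551934] 16.84078253038934
1 [-0.82  0.37]
2 [-0.84  0.33]
3 [-0.86  0.28]
4 [-0.87  0.24]
5 [-0.88  0.19]
6 [-0.89  0.14]
7 [-0.9   0.09]
8 [-0.9   0.05]
9 [-0.9 -0. ]
10 [-0.9  -0.05]
11 [-0.9 -0.1]
12 [-0.89 -0.15]
13 [-0.88 -0.19]
14 [-0.87 -0.24]
15 [-0.86 -0.28]
16 [-0.84 -0.33]
17 [-0.82 -0.37]
18 [-0.8  -0.42]
19 [-0.78 -0.46]
```

View pics/w2.png

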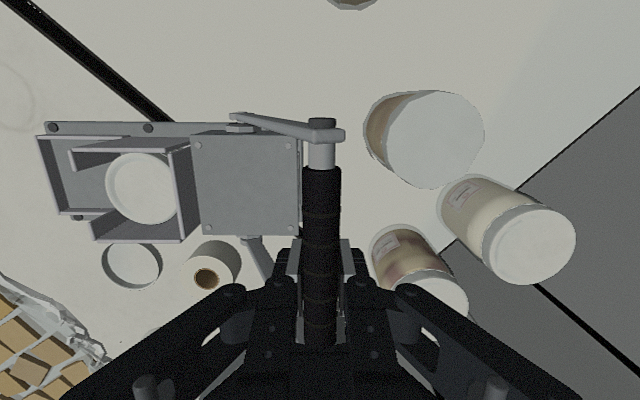

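The pads hold the grip squarely and the forces are small. I'll pull along the arc, first half now.

Request:
play_rows(commands=[0, 0, 0, 0.01, -0.41, -0.19, 255, 0, 0, 0, 0.01, -0.41, -0.18, 255, 0, 0, 0, 0.01, -0.42, -0.17, 255, 0, 0, 0, 0.01, -0.42, -0.16, 255, 0, 0, 0, 0.01, -0.43, -0.14, 255, 0, 0, 0, 0.01, -0.43, -0.14, 255, 0, 0, 0, 0.01, -0.43, -0.12, 255, 0, 0, 0, 0.01, -0.44, -0.12, 255, 0, 0, 0, 0.01, -0.44, -0.1, 255, 0, 0, 0, 0.01, -0.44, -0.09, 255, 0, 0, 0, 0.01, -0.44, -0.07, 255, 0, 0, 0, 0.01, -0.45, -0.07, 255, 0, 0, 0, 0.01, -0.45, -0.05, 255, 0, 0, 0, 0.01, -0.45, -0.04, 255, 0, 0, 0, 0.01, -0.45, -0.03, 255, 0, 0, 0, 0.01, -0.45, -0.02, 255, 0, 0, 0, 0.01, -0.45, 0, 255, 0, 0, 0, 0.01, -0.45, 0, 255])

```text
t: 4.53
tcp_pos: [497.5, -196.5, 190.7]
ee_rot: [1.273, 2.863, 0.008]
force: [5.4, 6.5, 6.5]
width: 17.0
```

Request:
play_rows(commands=[0, 0, 0, 0.01, -0.45, 0.02, 255, 0, 0, 0, 0.01, -0.45, 0.03, 255, 0, 0, 0, 0.01, -0.45, 0.05, 255, 0, 0, 0, 0.01, -0.45, 0.05, 255, 0, 0, 0, 0.01, -0.45, 0.07, 255, 0, 0, 0, 0.01, -0.44, 0.08, 255, 0, 0, 0, 0.01, -0.44, 0.09, 255, 0, 0, 0, 0.01, -0.44, 0.1, 255, 0, 0, 0, 0.01, -0.44, 0.12, 255, 0, 0, 0, 0.01, -0.43, 0.12, 255, 0, 0, 0, 0.01, -0.43, 0.14, 255, 0, 0, 0, 0.01, -0.43, 0.14, 255, 0, 0, 0, 0.01, -0.42, 0.16, 255, 0, 0, 0, 0.01, -0.42, 0.17, 255, 0, 0, 0, 0.01, -0.41, 0.18, 255, 0, 0, 0, 0.01, -0.41, 0.19, 255, 0, 0, 0, 0.01, -0.4, 0.21, 255, 0, 0, 0, 0.01, -0.4, 0.21, 255, 0, 0, 0, 0.01, -0.39, 0.23, 255, 0, 0, 0, 0.01, -0.39, 0.23, 255])

```text
t: 6.2
tcp_pos: [432.8, -253.6, 164.2]
ee_rot: [1.273, 2.862, 0.003]
force: [6.4, 2.7, 5.9]
width: 16.9
```

```bash
python3 - <<'E'
from h import *
s=arm.state();print(s['t'],s['tcp_pos'],s['force'],s['width'],s['q'])
snap('scene','d');a=snap('side','e')
i=cv2.imread('pics/d.png')[160:300,240:380];j=cv2.imread('pics/e.png')[150:310,260:400]
g=lambda i:cv2.resize(i,(400,450),interpolation=cv2.INTER_CUBIC)
cv2.imwrite('pics/f.png',np.hstack([g(i),g(j)]))
E
```

```text
6.2 [ 432.75053408 -253.61345646  164.22999743] [6.39883671 2.74160833 5.85182901] 16.914618260630892 [-0.73504906 -0.03711923  2.06168738  0.00529951  1.10900844 -1.47113371]
```

View pics/f.png

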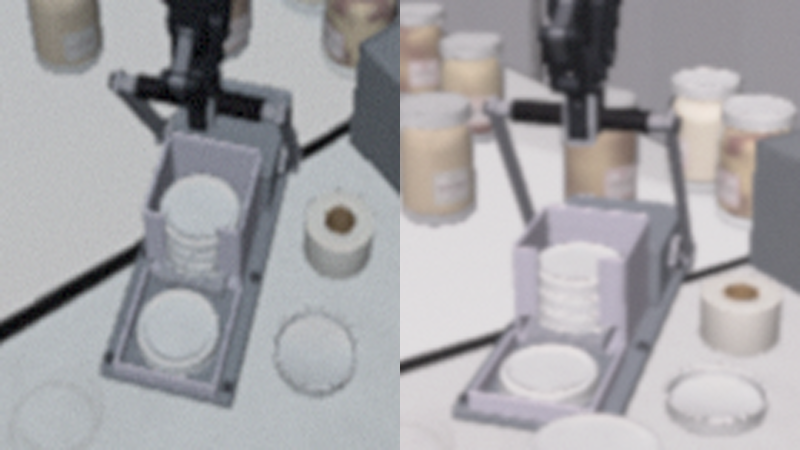

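The dealt lid lies in the tray. I'll press a few mm further to be sure of the stop and hold there.

Request:
play_rows(commands=[0, 0, 0, 0, -0.15, 0.09, 255, 0, 0, 0, 0, -0.15, 0.09, 255, 0, 0, 0, 0, -0.1, 0.06, 255, 0, 0, 0, 0, 0, 0, 255, 0, 0, 0, 0, 0, 0, 255, 0, 0, 0, 0, 0, 0, 255])

```text
t: 6.8
tcp_pos: [432.2, -254.2, 163.6]
ee_rot: [1.273, 2.859, 0.013]
force: [10.1, 11.8, 11.9]
width: 16.8
```

Force rose to about 15 N while the tool moved only 1 mm, so the lever is at its stop. I'll ease it back along the same arc.

Request:
play_rows(commands=[0, 0, 0, 0, 0.2, -0.12, 255, 0, 0, 0, 0, 0.2, -0.12, 255, 0, 0, 0, -0.01, 0.39, -0.23, 255, 0, 0, 0, -0.01, 0.39, -0.23, 255, 0, 0, 0, -0.01, 0.4, -0.21, 255, 0, 0, 0, -0.01, 0.4, -0.21, 255, 0, 0, 0, -0.01, 0.41, -0.19, 255, 0, 0, 0, -0.01, 0.41, -0.18, 255, 0, 0, 0, -0.01, 0.42, -0.17, 255, 0, 0, 0, -0.01, 0.42, -0.16, 255, 0, 0, 0, -0.01, 0.43, -0.14, 255, 0, 0, 0, -0.01, 0.43, -0.14, 255, 0, 0, 0, -0.01, 0.43, -0.12, 255, 0, 0, 0, -0.01, 0.44, -0.12, 255, 0, 0, 0, -0.01, 0.44, -0.1, 255, 0, 0, 0, -0.01, 0.44, -0.09, 255, 0, 0, 0, -0.01, 0.44, -0.08, 255, 0, 0, 0, -0.01, 0.45, -0.07, 255, 0, 0, 0, -0.01, 0.45, -0.05, 255])

```text
t: 8.38
tcp_pos: [485.1, -206.4, 186.1]
ee_rot: [1.274, 2.869, -0.001]
force: [3.9, 0.2, 2.5]
width: 16.6
```

Request:
play_rows(commands=[0, 0, 0, -0.01, 0.45, -0.05, 255, 0, 0, 0, -0.01, 0.45, -0.03, 255, 0, 0, 0, -0.01, 0.45, -0.02, 255, 0, 0, 0, -0.01, 0.45, 0, 255, 0, 0, 0, -0.01, 0.45, 0, 255, 0, 0, 0, -0.01, 0.45, 0.02, 255, 0, 0, 0, -0.01, 0.45, 0.03, 255, 0, 0, 0, -0.01, 0.45, 0.04, 255, 0, 0, 0, -0.01, 0.45, 0.05, 255, 0, 0, 0, -0.01, 0.45, 0.07, 255, 0, 0, 0, -0.01, 0.44, 0.07, 255, 0, 0, 0, -0.01, 0.44, 0.09, 255, 0, 0, 0, -0.01, 0.44, 0.1, 255, 0, 0, 0, -0.01, 0.44, 0.12, 255, 0, 0, 0, -0.01, 0.43, 0.12, 255, 0, 0, 0, -0.01, 0.43, 0.14, 255, 0, 0, 0, -0.01, 0.43, 0.14, 255, 0, 0, 0, -0.01, 0.42, 0.16, 255, 0, 0, 0, -0.01, 0.42, 0.17, 255])

```text
t: 9.97
tcp_pos: [547.6, -150.3, 174.0]
ee_rot: [-1.274, -2.869, -0.0]
force: [0.9, 1.6, -0.8]
width: 17.0
```

Request:
play_rows(commands=[0, 0, 0, -0.01, 0.41, 0.18, 255, 0, 0, 0, -0.01, 0.41, 0.19, 255, 0, 0, 0, 0, 0.1, 0.04, 255, 0, 0, 0, 0, 0, 0, 255, 0, 0, 0, 0, 0, 0, 255])

```text
t: 10.38
tcp_pos: [553.7, -144.9, 170.3]
ee_rot: [-1.273, -2.868, 0.002]
force: [-5.5, 0.9, 1.6]
width: 17.0
```

Request:
play_rows(commands=[0, 0, 0, 0, 0, 0, 0, 0, 0, 0, 0, 0, 0, 0, 0, 0, 0, 0, 0, 0, 0, 0, 0, 0, 0, 0, 0, 0, 0, 0, 0, 0, 0, 0, 0, 0, 0, 0, 0, 0, 0, 0, 0, 0, 0, 0, 0, 0, 0, 0, 0, 0, 0, 0, 0, 0, 0, 0, 0, 0, 0, -1.5, 0, 0, 0, 0, 0, 0, -2, 0, 0, 0, 0, 0, 0, -2, 0, 0, 0, 0, 0, 0, -2, 0, 0, 0, 0, 0, 0, -2, 0, 0, 0, 0, 0, 0, -2, 0, 0, 0, 0, 0, 0, 0, 0])

```text
t: 11.63
tcp_pos: [556.8, -145.9, 290.9]
ee_rot: [1.271, 2.863, -0.0]
force: [0.0, -0.7, 1.1]
width: 85.1
```

```bash
python3 - <<'E'
from h import *
s=arm.state();print(s['t'],s['tcp_pos'],s['force'],s['width'])
_,d=snap('scene','g');snap('side','h')
g=lambda i:cv2.resize(i,(400,500),interpolation=cv2.INTER_CUBIC)
cv2.imwrite('pics/k.png',np.hstack([g(cv2.imread('pics/g.png')[120:295,240:380]),g(cv2.imread('pics/h.png')[140:315,260:400])]))
E
```

```text
11.6333 [ 556.8163951  -145.91358436  290.86778138] [ 0.02882388 -0.7383392   1.13431398] 85.095032088944
```

View pics/k.png

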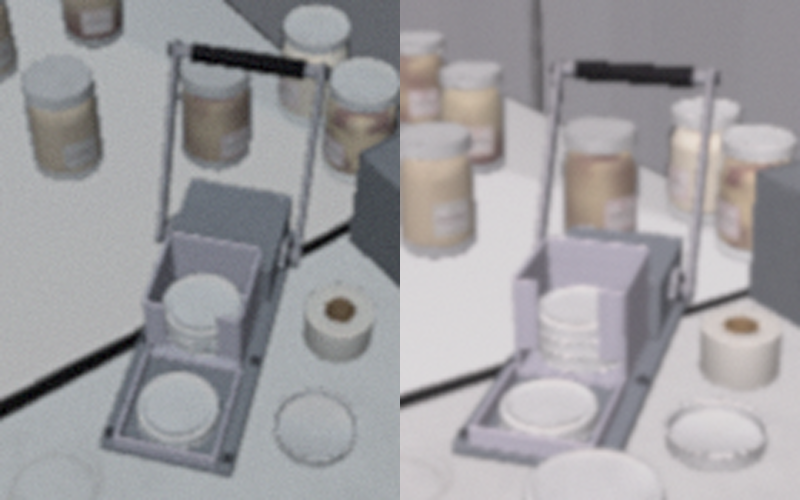

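The handle is back at rest. Three lids remain in the magazine, now lower, with the top at crop (203,300). One lid lies in the tray at (178,405), and the roll and spare lid look unmoved. I'll check lid heights from depth.

```bash
python3 - <<'E'
from h import *
d=np.load('pics/g.npy')
def fit(u,v,n):
    p=np.array([world('scene',d,x,y) for x in range(u-n,u+n+1) for y in range(v-n,v+n+1)])
    A=np.c_[p[:,:2]-p[:,:2].mean(0),np.ones(len(p))];c=np.linalg.lstsq(A,p[:,2],rcond=None)[0]
    print(np.round(p.mean(0),1),'slope',np.round(c[:2],3))
fit(302,262,7);fit(311,224,5)
c=(plane('scene',240+178/2.857,120+402/2.857,24)+plane('side',260+(548-400)/2.857,140+406/2.857,24))/2
h=np.array([549,-148]);x=np.array([np.cos(.735),np.sin(.735)]);r=c[:2]-h
print(c, 'disp x',r@x+159,'y',r@[-x[1],x[0]])
a=np.load('pics/a.npy')
for z in (a,d):print(world('scene',z,327,141), world('scene',z,350,272))
E
```

```text
[ 368.2 -307.8   23.6] slope [-0.002 -0.009]
[ 434.5 -247.5   56.9] slope [-0.034 -0.017]
[ 366.3962316  -310.15699826   24.        ] disp x -85.20149131199244 y 2.1586934708290966
[ 549.28530053 -149.67239317  195.72316621] [ 452.8906271  -384.32645381    3.40732937]
[ 549.01269103 -150.04957669  196.09394558] [ 452.72073638 -384.50627841    3.81478725]
```

All checks agree: the dealt lid is flat with its top 24 mm up, at about x −85 and y +2. The stack top is 57 mm up, which is three lids on the floor. The handle is back where it started.

```bash
python3 -c "
from plant import arm
print(arm.sign_off())"
```

```text
the job is handed in; nothing more can be done
None
```

The lid is dealt and the job is handed in, with about 12 s of the 40 s used; the sign-off reports no verdict. I pinched the lever handle from above and pulled it along its arc to the stop. Force rose to about 19 N there while the tool moved only about 1 mm. I then eased the lever back over about 3.5 s while holding it, released it at rest and lifted clear.

Last checks:
- **Dealt lid:** flat in the tray, top 23.6 mm above the table, at about x −85 mm and y +2 mm of the dispenser.
- **Magazine stack:** the top is 57 mm up, so three lids now sit on the floor. Its fitted slope of about 0.04 rad came from a small, noisy patch and is within the 0.1 limit. I did not measure the second lid directly.
- **Lever:** the handle is within 1 mm of where it started.
- **Bystanders:** the spare lid's spot reads the same depth as before. I judged the label roll unmoved from the pictures only.
- **Robot:** it touches nothing.

No check failed. The scene and side cameras differed by about 1 cm on positions, so I averaged them for the dealt lid's position.

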